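# Feed screws through a hopper whose gate bolt sags

### The arm

A 6-joint arm with a two-finger parallel gripper is mounted at the origin on a cart in front of the work surface, level with it; the furniture and walls round the work are solid. World frame = base frame: x ahead of the robot, y to its left, z up, the work surface at z = 0. Lengths are in m, angles in rad, forces in N, time in s.
With the tool pointing down it reaches from about 0.275 to 0.85 m from the base axis. Payload 19 kg.
Tool frame: the origin (TCP) lies between the finger pads; the fingertips stand 14 mm ahead of it and the grasp point (between the pads) lies 5 mm behind it; z points along the fingers, y is the line along which they close (so a half turn about z gives the same grasp; the last joint's range is limited). The gripper opens to 85 mm and grips with 20 to 120 N. Pads are 22 mm wide; open, the fingers measure 114 mm over their backs; the gripper's body (76 mm by 85 mm) begins 54 mm behind the grasp point. The pads swing forward as they close: fully open they stand 13 mm farther back than shut.
Start: joints at [-1.383, 0.15, 1.437, -0, 1.554, -0.134], TCP at [0.182, -0.545, 0.245] pointing down, gripper open.
Joint ranges: [-2.8, 2.8], [-0.68, 2.1], [0.12, 2.68], [-1.39, 4.53], [0.16, 2.79], [-2.81, 2.81]. Speed limits (rad/s): [1.89, 1.89, 2.22, 3.01, 3.01, 3.01].

### API

Orientations are given as a rotation vector (axis times angle).
In Python, from rig import observe, grab_frame, close_job gives the robot as it stands. The module is installed in compiled form; this text tells all that it offers.
- The arm moves only by the tool play_rows, never from a script. Its argument "targets" is one flat list of numbers, 7 for each row, row after row: the opening in per cent of the stroke, from 0 (shut) to 100 (fully open), then the shift along the world's x, y, z in m, then the turn, a rotation vector about the world's x, y, z in degrees. A call has 1 to 20 rows; each row shifts and turns the commanded pose from where the row before left it; what a row does not reach is not made up. A row lasts 1/12 s, in which the tool goes at most 41.7 mm and 7.16 degrees, less where a joint would pass 70% of its speed; a pose out of reach is approached as far as the arm can. A call is refused whole if a number of a shift passes 0.0417 or a number of a turn 7.16, either way. A call with a gripper value outside its range is refused whole. The fingers move at their own pace and stop on an object; "force" is the grip in N (left out, the last holds). Time passes only in rows, so rows that do not move let the fingers close. It gives the time, the measured TCP pose, the force, the opening and the grip force at its end, in the units of the state.
- observe(): the state, without advancing time (a new reading comes with each control period).
- grab_frame(name): name is "scene" or "top" or "wrist"; returns a dict with "frame" (420x560x3 uint8, red, green, blue), "K" (3x3 intrinsics, pixels), "rvec" (rotation vector, rad) and "tvec" (3), from world to camera coordinates, as OpenCV has them. Camera axes: x right, y down, z forward; pixel columns grow to the right and rows downward; lengths in m; the calibration is good to about 2 mm. A picture is of the moment at which its call begins. There is no depth.
- close_job(): hands the job in; it is judged then, once.
The state is a dict: "clock": time; "q": joint angles; "joint_vel": joint speeds; "effort": joint torques, N m; "position": TCP position; "eef_rot": TCP orientation; "force": force on the tool from outside, world axes, zero at the start; "ft_torque": the same for the moment, N m; "opening": finger opening in m; "grasp_force": force on a finger pad.
Only numpy, scipy, OpenCV 4.12 (cv2) and the standard library are available. Lean on these libraries where they do the work, as an engineer would, in place of code of your own. Each camera call takes 0.05 s, during which the arm holds its last target. There are 200 camera calls.

### The job

Run the five cap screws through the bench feeder: with the gate still bolted, raise the loading tray by its bar so that all five slide into the hopper, and let the tray down again. Then take the gate's barrel bolt by its ball knob, lift the sagging rod over the keeper's bent-up lip while you draw it to the left, and swing the gate ajar, about 30 degrees, so that all the screws run down the chute into the catch pan. Finish while still holding the gate ajar like that, and leave the other things on the bench where they are.

Things in the scene. Friction and masses are not known exactly. Their poses are not given: they have to be found in the camera images.
- feeder: Metal bench feeder fixed to the bench, base 330 x 210 mm: a hopper, in its front a small side-hinged gate, below that a chute into a catch pan. Origin on the bench below the middle of the gate's plane; x to its back (hopper 0 to 0.13), -x to the front (chute, pan, to -0.195), y left, z up; turned 0 to 0.32 rad about z.
- hopper_mid (a point): Middle of the hopper, 0.150 above the bench. Inside it spans x 0 to 0.127, y -0.062 to 0.062 of the feeder; floor slopes 33 degrees down to the gate (z = 0.100 there); rim 0.222 high at the back and right, 0.20 on the left, where the loading tray is hinged.
- tray (a joint): Tip-up loading tray (aluminium, 96 x 104 mm, side walls 25 mm, open toward the hopper) on the hopper's left side. 0 = level (floor at z = 0.210), grows as its outer (left) end is raised; stop at 1.25 rad. At about 1.0 rad all slides off its polished floor into the hopper. Let go, it drops back to 0. 0.25 kg.
- tray_handle (a point): Middle of the tray's handle: a round steel bar 10 mm thick, 80 mm long between its two arms, along the feeder's x axis, beyond the tray's outer (left) end with 30 mm free between bar and tray. At rest 0.232 above the bench. It circles about tray_hinge and may turn in the grip.
- tray_hinge (a point): Middle of the tray's hinge axis, which runs along the feeder's x axis; 0.207 above the bench; 0.131 m from the bar.
- gate (a joint): Gate: an aluminium frame 142 wide x 76 mm high (top edge 0.180 above the bench) hinged on its left stile about a vertical axis. 0 = shut; grows as its right (free) edge swings to the front, toward the robot. A light spring shuts it again (0.10 N m shut, 0.15 N m at 0.5 rad).
- gate_hinge (a point): Point on the gate's vertical hinge axis (left stile).
- gate_leaf: The gate's frame with the barrel bolt that it carries (frame, guides, rod and knob). Origin on the hinge axis, at bench level; its -y axis points along the gate to the free stile, its -x out of the gate's front.
- bolt_draw (a joint): Travel of the barrel bolt's rod along the gate: 0 = shot into the keeper on the right-hand post, grows as it is drawn to the left, toward the gate's hinge; stop at 0.036 m. The head is clear of the keeper from 0.018 m on. Friction about 1 N.
- bolt_lift (a joint): Height of the rod in its worn guides: 0 = sagging under its own weight (0.15 kg), up to 0.014 m. Sagging, the rod's 23 mm end head hooks behind the keeper's bent-up lip and cannot be drawn; raised 0.008 m or more it passes over, and must stay raised until drawn 0.016 m.
- bolt_head (a point): Centre of the head at the rod's right end (23 mm across, 8 mm thick, on a 9 mm rod).
- bolt_knob (a point): Centre of the bolt's steel ball knob, 20 mm across, on an upright 7 mm stem above the rod, 22 mm in front of the gate's hinge plane. 0.208 above the bench when the bolt sags, 28 mm above the gate's top edge. It moves with rod and gate. Along the gate it is 0.100 m from the hinge axis with the bolt shut, 0.064 m with it drawn.
- pan_in (a point): Centre of the catch pan's inner floor, 0.010 above the bench; inside 110 (x) x 122 (y) mm; walls 26 mm high at the chute, 56 mm at the front. Axes as the feeder's.
- screw_1: One of the five steel cap screws lying in the loading tray, 22 mm long with a 13 mm head; origin at its middle, on its underside as it lies.
- screw_2: One of the five steel cap screws lying in the loading tray, 22 mm long with a 13 mm head; origin at its middle, on its underside as it lies.
- screw_3: One of the five steel cap screws lying in the loading tray, 22 mm long with a 13 mm head; origin at its middle, on its underside as it lies.
- screw_4: One of the five steel cap screws lying in the loading tray, 22 mm long with a 13 mm head; origin at its middle, on its underside as it lies.
- screw_5: One of the five steel cap screws lying in the loading tray, 22 mm long with a 13 mm head; origin at its middle, on its underside as it lies.
- tape_roll: Bystander on the bench, to be left alone: the blue roll of tape, ring of 100 mm, 19 mm high; origin at the centre of its underside.
- spare_collar: Bystander on the bench, to be left alone: a grey ring (collar), 58 mm, 14 mm high; origin at the centre of its underside.
- marker_1: Bystander on the bench, to be left alone: a marker pen, 134 mm long, 12 mm thick; origin at the centre of its underside.
- gold_fixture_a: Bystander on the bench, to be left alone: a round brass-rimmed wafer fixture, 130 mm, 47 mm high; origin at the centre of its underside.
- hex_bit_long: Bystander on the bench, to be left alone: a dark hex bit, 100 mm long, 7 mm thick; origin at the centre of its underside.
- petri_1: Bystander on the bench, to be left alone: a small clear dish, 55 mm, 12 mm high; origin at the centre of its underside.

How it is judged:
By the outcome, as a careful person would: the job done as asked, in the order asked, and still so for the second after the job is handed in, while the arm keeps its last pose, push and grip.
It also fails if it takes over 48 s, if anything falls off the work surface, if the arm or the gripper's body presses on something with over 40 N, if the wrist force passes 120 N, or if a joint passes its speed limit or range.

## Working session

There is one attempt and no reset: what is moved stays moved. The work goes in short steps, Python scripts to look and compute and a tool call to move; the robot and the scene stay as the last step left them, time stands still between calls to the robot, and variables do not carry over. Pictures are saved under pics/ and viewed, at most 10 in all, crops included, and the job is handed in when it is done.

Besides the shell and the picture viewer there is one more tool, called after "Call:" as name(argument=value, ...) on one line, values as JSON. play_rows: Moves the arm, as the interface text tells. Its arguments: {"type":"object","properties":{"targets":{"type":"array","items":{"type":"number"}},"force":{"type":"number"}},"required":["targets"]}

```bash
mkdir -p pics; cat > h.py <<'E'
import numpy as np, cv2
from rig import observe, grab_frame, close_job
def cam(n):
    f=grab_frame(n); R=cv2.Rodrigues(np.array(f["rvec"],float))[0]; return f["frame"],np.array(f["K"]),R,np.array(f["tvec"],float).ravel()
def ray(c,u,v):
    _,K,R,t=c; d=R.T@np.linalg.inv(K)@[u,v,1]; return -R.T@t,d
def onz(c,u,v,z):
    o,d=ray(c,u,v); return o+d*(z-o[2])/d[2]
def proj(c,P):
    _,K,R,t=c; p=K@(R@np.array(P,float)+t); return p[:2]/p[2]
E
python3 - <<'E'
from h import *
for n in("scene","top"):
    c=cam(n); cv2.imwrite(f"pics/{n}0.png",cv2.cvtColor(cv2.resize(c[0],(800,600)),cv2.COLOR_RGB2BGR)); print(n,-c[2].T@c[3],c[1][0])
    np.savez(f"{n}0.npz",*c)
print(observe())
E
```

```text
scene [-0.23867971  0.89546846  0.75198354] [422.89286191   0.         278.6893888 ]
top [ 0.41662572 -0.0198539   1.44859882] [493.76441782   0.         292.83955962]
{'clock': 0.1, 'q': array([-1.38300335e+00,  1.50948919e-01,  1.43789762e+00,  2.14066651e-05,
        1.55381981e+00, -1.34009975e-01]), 'joint_vel': array([-0.00143194, -0.00086325, -0.00080514,  0.0015392 , -0.00054811,
       -0.00055687]), 'effort': array([ 4.16035502e-03, -7.14378762e+01, -5.71798646e+01, -1.53575743e-04,
        7.05990416e-03,  7.90089734e-05]), 'position': array([ 0.18180625, -0.54530306,  0.24476299]), 'eef_rot': array([-3.09995360e+00, -5.03135979e-01,  1.17365911e-05]), 'force': array([-0.58437967,  0.06518168, -0.00579989]), 'ft_torque': array([ 0.00246778, -0.06037075, -0.09044641]), 'grasp_force': 0.0, 'opening': 0.08505662907985367}
```

View pics/scene0.png

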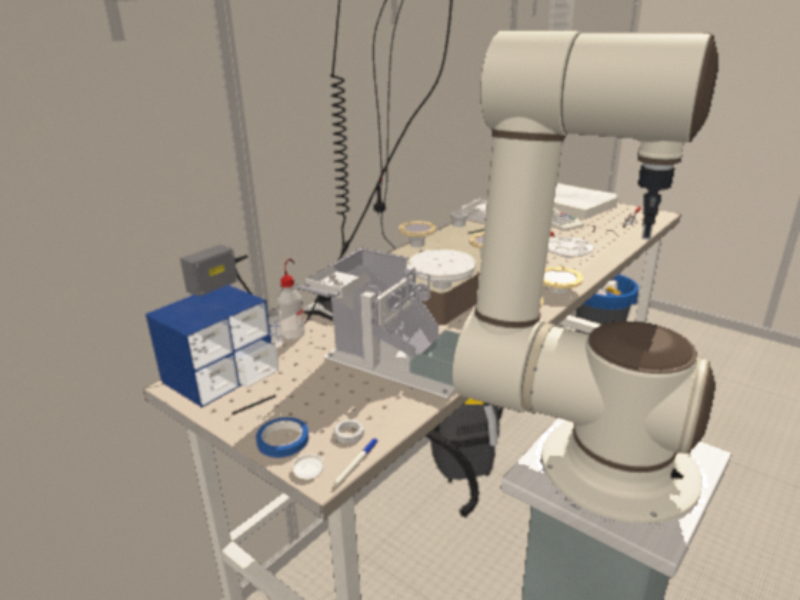

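View pics/top0.png

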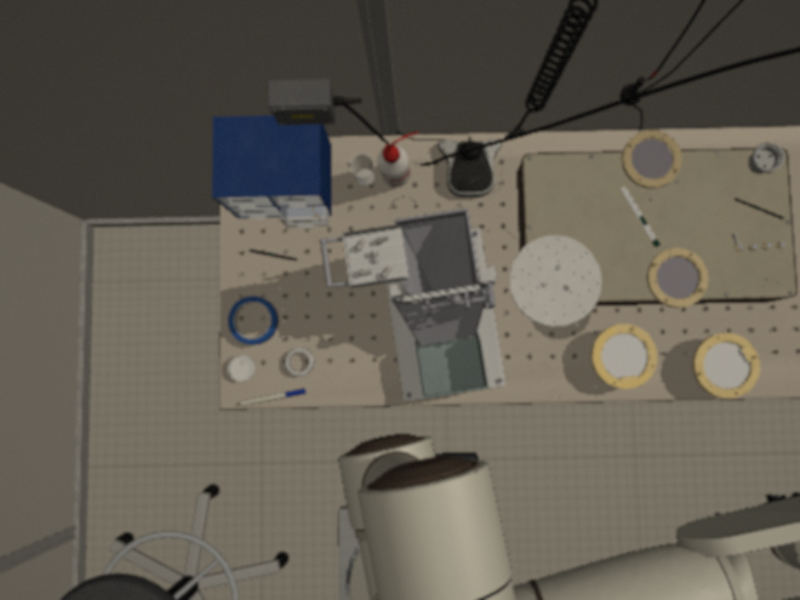

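The scene view shows the feeder mid-bench, partly behind the arm. In the top view the tray bar is at about (325,262), the knob and bolt at about (440,293), and the pan at about (450,362). I'll zoom in next.

```bash
python3 - <<'E'
from h import *
z=np.load("top0.npz"); f=z["arr_0"]
cv2.imwrite("pics/topz.png",cv2.cvtColor(cv2.resize(f[140:290,215:365],(600,600),interpolation=cv2.INTER_CUBIC),cv2.COLOR_RGB2BGR))
z=np.load("scene0.npz"); f=z["arr_0"]
cv2.imwrite("pics/scz.png",cv2.cvtColor(cv2.resize(f[165:285,205:345],(700,600),interpolation=cv2.INTER_CUBIC),cv2.COLOR_RGB2BGR))
E
```

```text
(no output)
```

View pics/topz.png

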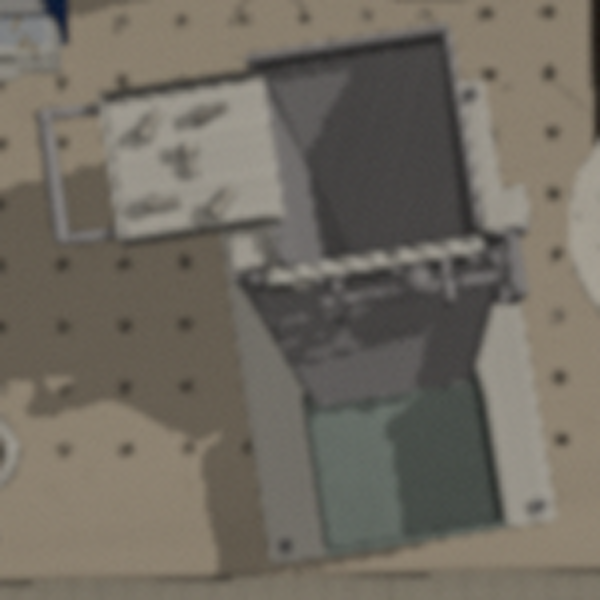

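View pics/scz.png

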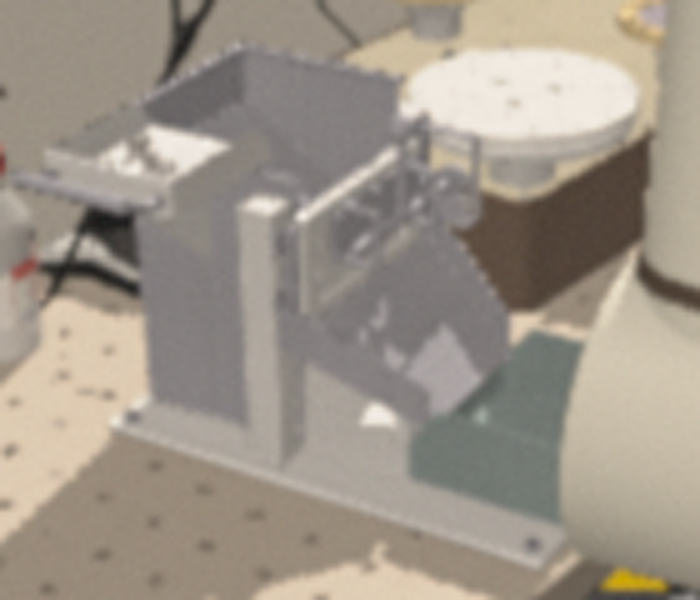

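In the top crop (4x from px 215,140) the bar runs (42,112)-(62,240), the gate's top edge runs (270,275)-(485,240), and the knob stem is near (448,280). The base's front corners are (270,562) and (553,520). In the scene crop (5x from px 205,165) the knob's upright is near (408,130), and the bracket to its right (475,135) is the keeper.

```bash
python3 - <<'E'
from h import *
z=np.load("top0.npz"); c=[z[f"arr_{i}"] for i in range(4)]
P=lambda x,y,h: onz(c,215+(x+.5)/4-.5,140+(y+.5)/4-.5,h)
A=dict(barB=(42,112,.232),barF=(62,240,.232),gateL=(270,275,.18),gateR=(485,240,.18),bFL=(270,562,.006),bFR=(553,520,.006),hopBR=(446,33,.222),hopBL=(250,60,.222),knob=(448,280,.208),panFL=(325,550,.066),panFR=(500,520,.066))
W={k:P(*v) for k,v in A.items()}
for k,v in W.items(): print(k,v.round(4))
an=lambda a,b:(W[b]-W[a])
for a,b,o in(("barF","barB",0),("gateR","gateL",np.pi/2),("bFR","bFL",np.pi/2),("hopBR","hopBL",np.pi/2),("panFR","panFL",np.pi/2)):
    d=an(a,b); print(a,np.hypot(*d[:2]),np.arctan2(d[1],d[0])-o)
# edge-based red: bar midpoint; two-view check with scene
s=np.load("scene0.npz"); sc=[s[f"arr_{i}"] for i in range(4)]
for k in W: print(k,((proj(sc,W[k])-[205,165])*5).round(0))
E
```

```text
barB [0.6536 0.154  0.232 ]
barF [0.5727 0.1421 0.232 ]
gateL [0.5538 0.0147 0.18  ]
gateR [ 0.5736 -0.1247  0.18  ]
bFL [0.3635 0.0233 0.006 ]
bFR [ 0.3896 -0.1825  0.006 ]
hopBR [ 0.7006 -0.1004  0.222 ]
hopBL [0.686  0.0237 0.222 ]
knob [ 0.5452 -0.0984  0.208 ]
panFL [ 0.3732 -0.0169  0.066 ]
panFR [ 0.3914 -0.139   0.066 ]
barF 0.0817466014780409 0.14556951995304976
gateR 0.14084524692561468 0.14119937927553416
bFR 0.20744170453643487 0.12613343816857836
hopBR 0.12498136777519213 0.11718733351397614
panFR 0.12342688135027448 0.14842172630049855
barB [ 13. 171.]
barF [124. 200.]
gateL [298. 213.]
gateR [412. 133.]
bFL [536. 559.]
bFR [680. 406.]
hopBR [245.  44.]
hopBL [132. 105.]
knob [420. 117.]
panFL [563. 442.]
panFR [646. 353.]
```

Call:
play_rows(targets=[35,0.02,0.032,0.009,0,0,-0.8,35,0.02,0.032,0.009,0,0,-0.8,35,0.02,0.032,0.009,0,0,-0.8,35,0.02,0.032,0.009,0,0,-0.8,35,0.02,0.032,0.009,0,0,-0.8,35,0.02,0.032,0.009,0,0,-0.8,35,0.02,0.032,0.009,0,0,-0.8,35,0.02,0.032,0.009,0,0,-0.8,35,0.02,0.032,0.009,0,0,-0.8,35,0.02,0.032,0.009,0,0,-0.8,35,0.02,0.032,0.009,0,0,-0.8,35,0.02,0.032,0.009,0,0,-0.8,35,0.02,0.032,0.009,0,0,-0.8,35,0,0,0,0,0,0,35,0,0,0,0,0,0], force=40)

```text
clock: 1.35
position: [0.4425, -0.1278, 0.3624]
eef_rot: [-3.133, -0.226, -0.0]
force: [-0.7, -0.3, 0.2]
opening: 0.0295
grasp_force: 0.0
```

```bash
python3 - <<'E'
from h import *
c=cam("wrist"); cv2.imwrite("pics/w1.png",cv2.cvtColor(cv2.resize(c[0],(800,600),interpolation=cv2.INTER_CUBIC),cv2.COLOR_RGB2BGR)); np.savez("w1.npz",*c)
print(-c[2].T@c[3],c[2][2],observe()["position"])
for p in [(.548,-.089,.208),(.545,-.098,.208),(.613,.148,.232),(.5538,.0147,.18),(.5736,-.1247,.18)]: print(p,proj(c,p)*800/560)
E
```

```text
[ 0.52168082 -0.11666052  0.49194671] [-0.31039212 -0.04368546 -0.94960429] [ 0.44196623 -0.12895805  0.36197222]
(0.548, -0.089, 0.208) [353.92817997  85.83012311]
(0.545, -0.098, 0.208) [369.0199539   94.01462243]
(0.613, 0.148, 0.232) [-156.65093269 -159.18428008]
(0.5538, 0.0147, 0.18) [190.19479246  54.08132253]
(0.5736, -0.1247, 0.18) [420.90382822  55.04960499]
```

View pics/w1.png

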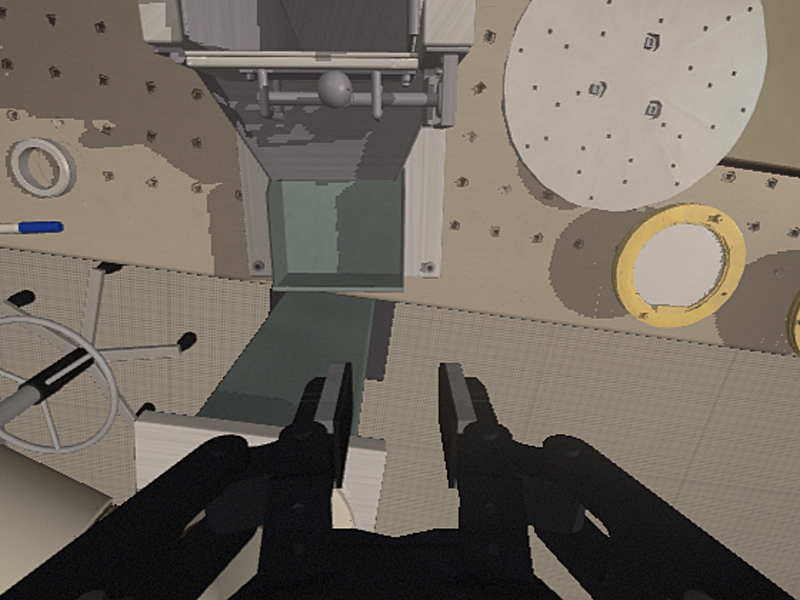

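The wrist view is clear. The ball knob is at (335,89), the rod runs from 270 to 440 at row 99, the gate's top edge runs (188,58)-(418,62), and the keeper is at (450,90).

```bash
python3 - <<'E'
from h import *
z=np.load("w1.npz"); c=[z[f"arr_{i}"] for i in range(4)]
s=.7
for n,u,v,h in [("knob",335,89,.208),("gL",188,58,.18),("gR",418,63,.18),("panFL",273,290,.066),("panFR",404,290,.066),("bFL",249,278,.006),("bFR",440,277,.006)]: print(n,onz(c,(u+.5)*s-.5,(v+.5)*s-.5,h).round(4))
E
```

```text
knob [ 0.5449 -0.0784  0.208 ]
gL [0.5515 0.0161 0.18  ]
gR [ 0.5691 -0.1235  0.18  ]
panFL [ 0.3689 -0.0183  0.066 ]
panFR [ 0.3874 -0.1445  0.066 ]
bFL [0.3575 0.0226 0.006 ]
bFR [ 0.3891 -0.1853  0.006 ]
```

Call:
play_rows(targets=[35,0.021,0.035,0,0,0,0,35,0.021,0.035,0,0,0,0,35,0.021,0.035,0,0,0,0,35,0.021,0.035,0,0,0,0,35,0.021,0.035,0,0,0,0,35,0.021,0.035,0,0,0,0,35,0.021,0.035,-0.02,0,0,0,35,0.021,0.035,-0.03,0,0,0,35,0,0,-0.01,0,0,0,35,0,0,0,0,0,0,35,0,0,0,0,0,0])

```text
clock: 2.32
position: [0.6042, 0.1398, 0.3089]
eef_rot: [3.134, 0.218, -0.002]
force: [0.6, -0.4, 0.2]
opening: 0.0299
grasp_force: 0.0
```

```bash
python3 - <<'E'
from h import *
c=cam("wrist"); cv2.imwrite("pics/w2.png",cv2.cvtColor(cv2.resize(c[0],(800,600),interpolation=cv2.INTER_CUBIC),cv2.COLOR_RGB2BGR)); np.savez("w2.npz",*c)
p=observe()["position"]; print(p)
for p in [(.613,.148,.232),(.6536,.154,.232),(.5727,.1421,.232),p]: print(p,proj(c,p)*800/560)
E
```

```text
[0.60431858 0.13968094 0.3101242 ]
(0.613, 0.148, 0.232) [380.21066127 297.03730102]
(0.6536, 0.154, 0.232) [378.697198   209.96960981]
(0.5727, 0.1421, 0.232) [381.43544343 373.80503577]
[0.60431858 0.13968094 0.3101242 ] [394.84243338 404.74336571]
```

View pics/w2.png

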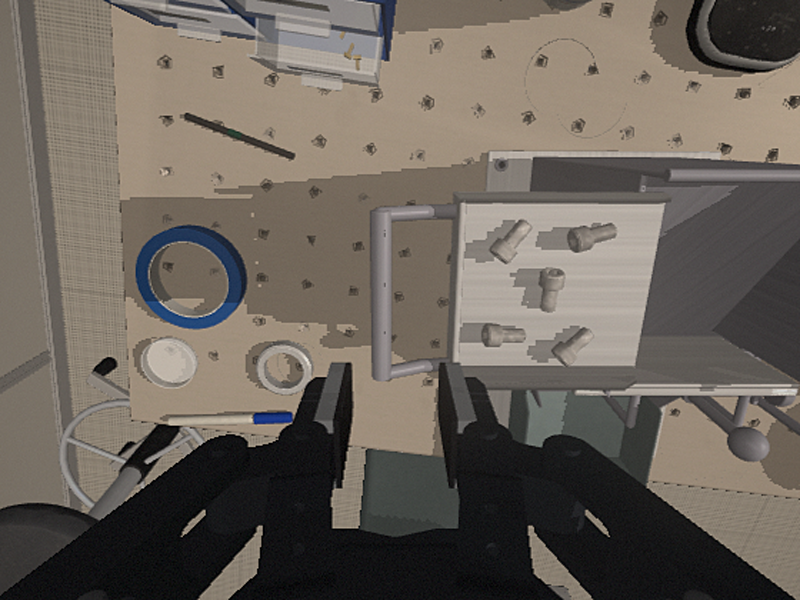

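The bar's ends at (380,212) and (382,375) match the predicted (379,210) and (381,374). All five screws are in the tray. I'll descend and grip.

Call:
play_rows(targets=[35,0.009,0.008,-0.01,0,0,0,35,0,0,-0.03,0,0,0,35,0,0,-0.03,0,0,0,35,0,0,-0.008,0,0,0,35,0,0,0,0,0,0,5,0,0,0,0,0,0,5,0,0,0,0,0,0,5,0,0,0,0,0,0,5,0,0,0,0,0,0,5,0,0,0,0,0,0], force=40)

```text
clock: 3.2
position: [0.6142, 0.1482, 0.2337]
eef_rot: [3.132, 0.218, 0.005]
force: [-0.6, -9.5, 2.2]
opening: 0.0082
grasp_force: 39.1
```

```bash
python3 - <<'E'
import numpy as np
p=.192+np.linspace(0,1.12,17); r=.131*np.cos(p); z=.131*np.sin(p); d=np.diff(r)
print(np.c_[-.137*d,.991*d,np.diff(z)].round(4).tolist())
E
```

```text
[[0.0003, -0.002, 0.0089], [0.0004, -0.0027, 0.0088], [0.0005, -0.0033, 0.0086], [0.0005, -0.0038, 0.0083], [0.0006, -0.0044, 0.008], [0.0007, -0.005, 0.0077], [0.0008, -0.0055, 0.0073], [0.0008, -0.006, 0.0069], [0.0009, -0.0064, 0.0065], [0.0009, -0.0069, 0.006], [0.001, -0.0073, 0.0055], [0.0011, -0.0076, 0.005], [0.0011, -0.008, 0.0044], [0.0011, -0.0082, 0.0039], [0.0012, -0.0085, 0.0033], [0.0012, -0.0087, 0.0027]]
```

Call:
play_rows(targets=[5,0.0003,-0.002,0.0089,0,0,0,5,0.0004,-0.0027,0.0088,0,0,0,5,0.0005,-0.0033,0.0086,0,0,0,5,0.0005,-0.0038,0.0083,0,0,0,5,0.0006,-0.0044,0.008,0,0,0,5,0.0007,-0.005,0.0077,0,0,0,5,0.0008,-0.0055,0.0073,0,0,0,5,0.0008,-0.006,0.0069,0,0,0])

```text
clock: 3.87
position: [0.6182, 0.1184, 0.2986]
eef_rot: [-3.13, -0.223, -0.005]
force: [0.4, 17.2, 9.2]
opening: 0.0083
grasp_force: 39.5
```

Call:
play_rows(targets=[5,0.0009,-0.0054,0.0065,0,0,0,5,0.0009,-0.0064,0.006,0,0,0,5,0.001,-0.0073,0.0055,0,0,0,5,0.0011,-0.0076,0.005,0,0,0,5,0.0011,-0.008,0.0044,0,0,0,5,0.0011,-0.0082,0.0039,0,0,0,5,0.0012,-0.0085,0.0033,0,0,0,5,0.0012,-0.0087,0.0027,0,0,0,5,0,0,0,0,0,0,5,0,0,0,0,0,0,5,0,0,0,0,0,0,5,0,0,0,0,0,0,5,0,0,0,0,0,0,5,0,0,0,0,0,0])

```text
clock: 5.03
position: [0.6266, 0.0572, 0.337]
eef_rot: [-3.133, -0.221, -0.009]
force: [-1.8, 7.1, 21.3]
opening: 0.008
grasp_force: 42.7
```

```bash
python3 - <<'E'
from h import *
c=cam("wrist"); d=cam("top")
a=cv2.resize(c[0],(400,300)); b=cv2.resize(d[0][120:270,205:405],(400,300),interpolation=cv2.INTER_CUBIC)
s=cam("scene")[0][150:285,185:365]; s=cv2.resize(s,(400,300),interpolation=cv2.INTER_CUBIC)
cv2.imwrite("pics/t1.png",cv2.cvtColor(np.vstack([np.hstack([a,b]),np.hstack([s,s*0])]),cv2.COLOR_RGB2BGR))
E
```

```text
(no output)
```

View pics/t1.png

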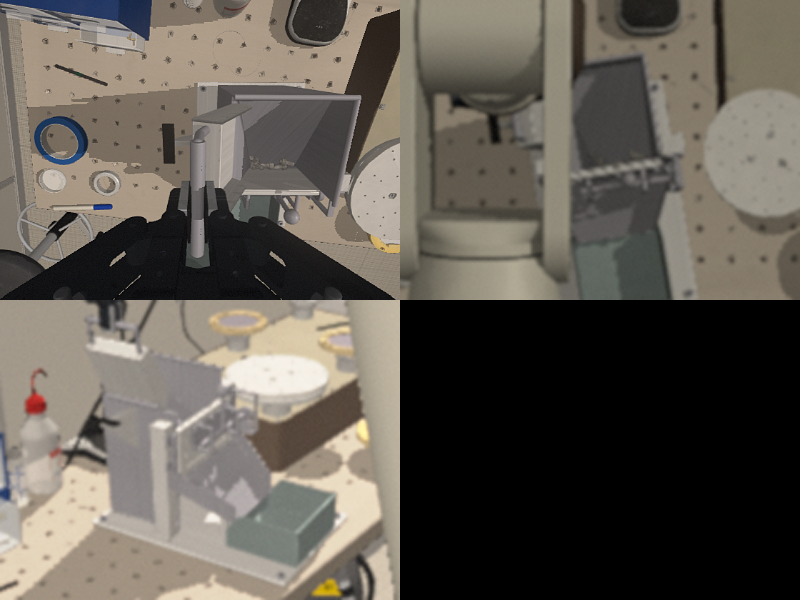

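The wrist view shows the tray tipped steeply and screws piled at the gate end of the hopper, at about (270,165). Next I'll let the tray down along the reversed arc.

Call:
play_rows(targets=[5,-0.0012,0.0087,-0.0027,0,0,0,5,-0.0012,0.0085,-0.0033,0,0,0,5,-0.0011,0.0082,-0.0039,0,0,0,5,-0.0011,0.008,-0.0044,0,0,0,5,-0.0011,0.0076,-0.005,0,0,0,5,-0.001,0.0073,-0.0055,0,0,0,5,-0.0009,0.0069,-0.006,0,0,0,5,-0.0009,0.0064,-0.0065,0,0,0,5,-0.0008,0.006,-0.0069,0,0,0,5,-0.0008,0.0055,-0.0073,0,0,0,5,-0.0007,0.005,-0.0077,0,0,0,5,-0.0006,0.0044,-0.008,0,0,0,5,-0.0005,0.0038,-0.0083,0,0,0,5,-0.0005,0.0033,-0.0086,0,0,0,5,-0.0004,0.0027,-0.0088,0,0,0,5,-0.0003,0.001,-0.0085,0,0,0,5,0,0,0,0,0,0,5,0,0,0,0,0,0])

```text
clock: 6.68
position: [0.6143, 0.1483, 0.2319]
eef_rot: [3.131, 0.218, 0.004]
force: [9.7, -13.8, 5.3]
opening: 0.0078
grasp_force: 44.0
```

Call:
play_rows(targets=[35,0,0,0,0,0,0,35,0,0,0,0,0,0,35,0,0,0,0,0,0,35,0,0,0,0,0,0,35,0,0,0.02,0,0,0,35,0,0,0.04,0,0,0,35,0,0,0.04,0,0,0,35,-0.0115,-0.035,0,0,0,0,35,-0.0115,-0.035,0,0,0,0,35,-0.0115,-0.035,0,0,0,0,35,-0.0115,-0.035,0,0,0,0,35,-0.0115,-0.035,0,0,0,0,35,-0.0115,-0.035,-0.01,0,0,0,35,0,-0.016,-0.02,0,0,0,35,0,0,-0.01,0,0,0,35,0,0,0,0,0,0])

```text
clock: 8.02
position: [0.5436, -0.0764, 0.2894]
eef_rot: [-3.132, -0.218, 0.005]
force: [-0.6, 0.2, -1.2]
opening: 0.0301
grasp_force: 0.0
```

```bash
python3 - <<'E'
from h import *
c=cam("wrist"); cv2.imwrite("pics/w3.png",cv2.cvtColor(cv2.resize(c[0],(800,600),interpolation=cv2.INTER_CUBIC),cv2.COLOR_RGB2BGR)); np.savez("w3.npz",*c)
o=observe(); p=o["position"]; print(p,o["q"].round(2))
for p in [(.545,-.078,.208),p]: print(p,proj(c,p)*800/560)
E
```

```text
[ 0.5440506  -0.07574081  0.29090474] [-0.28  0.09  1.42  0.    1.64  1.15]
(0.545, -0.078, 0.208) [398.51274516 310.5984584 ]
[ 0.5440506  -0.07574081  0.29090474] [392.24402727 403.97280549]
```

View pics/w3.png

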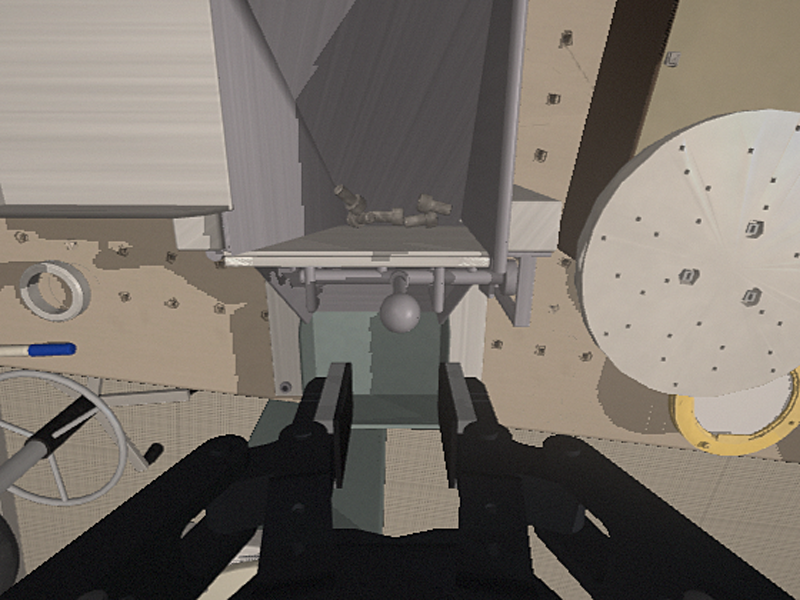

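The knob is at (400,313), within 1–2 mm of prediction. The screws lie together at the gate inside the hopper, and the visible tray floor is empty. I'll descend on the knob.

Call:
play_rows(targets=[35,0,-0.0025,-0.02,0,0,0,35,0,0,-0.03,0,0,0,35,0,0,-0.025,0,0,0,35,0,0,-0.0095,0,0,0,35,0,0,0,0,0,0,5,0,0,0,0,0,0,5,0,0,0,0,0,0,5,0,0,0,0,0,0,5,0,0,0,0,0,0,5,0,0,0,0,0,0], force=50)

```text
clock: 8.9
position: [0.5449, -0.0785, 0.2085]
eef_rot: [3.134, 0.22, 0.003]
force: [0.2, 3.4, 7.5]
opening: 0.0169
grasp_force: 49.3
```

Call:
play_rows(targets=[5,0,0,0.004,0,0,0,5,0,0,0.004,0,0,0,5,0,0,0.003,0,0,0,5,0,0,0,0,0,0,5,0,0,0,0,0,0])

```text
clock: 9.32
position: [0.5444, -0.0785, 0.2183]
eef_rot: [-3.134, -0.22, -0.001]
force: [1.5, 5.2, -1.1]
opening: 0.0165
grasp_force: 49.0
```

Call:
play_rows(targets=[5,0,0,0.001,0,0,0,5,-0.0005,0.004,0,0,0,0,5,-0.0006,0.004,0,0,0,0,5,-0.0005,0.004,0,0,0,0,5,-0.0006,0.004,0,0,0,0,5,0,0,0,0,0,0])

```text
clock: 9.82
position: [0.542, -0.0618, 0.2192]
eef_rot: [-3.134, -0.221, -0.0]
force: [2.1, 1.8, -1.0]
opening: 0.0166
grasp_force: 49.0
```

Low force and the knob is following, so it's clear of the lip. I'll draw it the rest of the way.

Call:
play_rows(targets=[5,-0.0006,0.004,0,0,0,0,5,-0.0005,0.004,0,0,0,0,5,-0.0006,0.004,0,0,0,0,5,-0.0006,0.0045,0,0,0,0,5,0,0,0,0,0,0,5,0,0,0,0,0,0])

```text
clock: 10.32
position: [0.5398, -0.0457, 0.2192]
eef_rot: [-3.133, -0.221, -0.0]
force: [2.8, 0.2, -1.4]
opening: 0.0173
grasp_force: 49.0
```

```bash
python3 - <<'E'
from h import *
c=cam("wrist"); cv2.imwrite("pics/w4.png",cv2.cvtColor(cv2.resize(c[0][120:330,130:410],(800,600),interpolation=cv2.INTER_CUBIC),cv2.COLOR_RGB2BGR))
p=np.array([.5437,-.0785]); L=np.array([-.137,.991]); F=np.array([.991,.137])
H=p+.1*L+.022*F; k=p+.033*L-H; print(H)
a=np.radians(np.arange(0,31,2.5)); Q=np.array([[np.cos(t)*k[0]+np.sin(t)*k[1],-np.sin(t)*k[0]+np.cos(t)*k[1]] for t in a])
print(np.diff(Q,axis=0).round(4).tolist(), observe()["position"]-[*(H+k),0])
E
```

```text
[0.551802 0.023614]
[[-0.003, 0.0006], [-0.003, 0.0007], [-0.003, 0.0009], [-0.0029, 0.001], [-0.0029, 0.0011], [-0.0028, 0.0013], [-0.0028, 0.0014], [-0.0027, 0.0015], [-0.0026, 0.0016], [-0.0026, 0.0017], [-0.0025, 0.0018], [-0.0024, 0.0019]] [ 6.88869520e-04 -5.71477199e-05  2.19180803e-01]
```

View pics/w4.png

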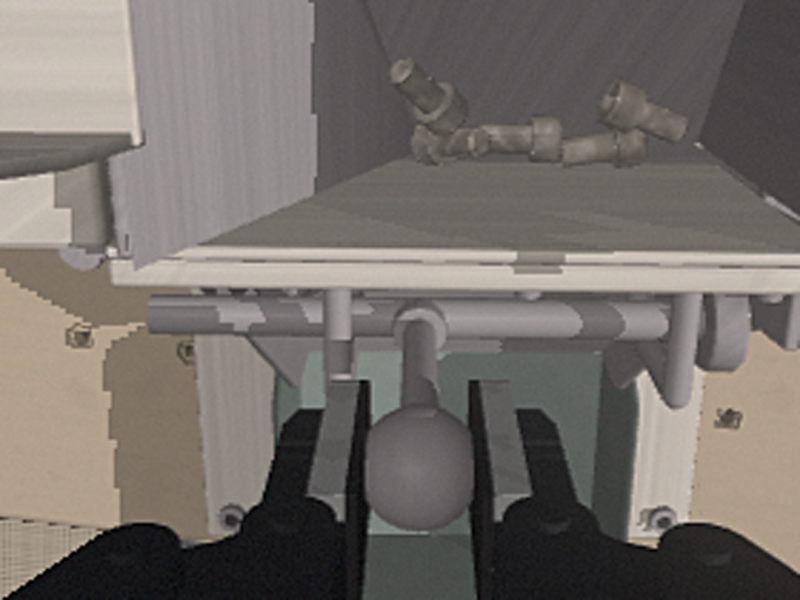

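The head, at (725,330), is clear of the keeper and all five screws are visible at the gate. Now I'll swing the gate.

Call:
play_rows(targets=[5,-0.003,0.0006,0,0,0,-2.5,5,-0.003,0.0007,0,0,0,-2.5,5,-0.003,0.0009,0,0,0,-2.5,5,-0.0029,0.001,0,0,0,-2.5,5,-0.0029,0.0011,0,0,0,-2.5,5,-0.0028,0.0013,0,0,0,-2.5])

```text
clock: 10.87
position: [0.5222, -0.0406, 0.2191]
eef_rot: [-3.135, 0.194, -0.0]
force: [2.5, -0.5, -0.8]
opening: 0.0168
grasp_force: 49.0
```

Call:
play_rows(targets=[5,-0.0028,0.0014,0,0,0,-2.5,5,-0.0027,0.0015,0,0,0,-2.5,5,-0.0026,0.0016,0,0,0,-2.5,5,-0.0026,0.0017,0,0,0,-2.5,5,-0.0025,0.0018,0,0,0,-2.5,5,-0.0024,0.0019,0,0,0,-2.5,5,0,0,0,0,0,0,5,0,0,0,0,0,0,5,0,0,0,0,0,0,5,0,0,0,0,0,0,5,0,0,0,0,0,0,5,0,0,0,0,0,0,5,0,0,0,0,0,0,5,0,0,0,0,0,0])

```text
clock: 12.03
position: [0.5067, -0.0307, 0.2191]
eef_rot: [-3.084, 0.598, -0.0]
force: [2.9, -2.4, -2.2]
opening: 0.0168
grasp_force: 49.0
```

```bash
python3 - <<'E'
from h import *
c=cam("wrist"); d=cam("top"); s=cam("scene")
a=cv2.resize(c[0],(800,600))[:420]
cv2.imwrite("pics/w5.png",cv2.cvtColor(np.vstack([a,np.hstack([cv2.resize(s[0][185:275,225:335],(400,180)),cv2.resize(d[0][210:290,265:365],(400,180))])]),cv2.COLOR_RGB2BGR))
np.savez("w5.npz",*c)
E
```

```text
(no output)
```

View pics/w5.png

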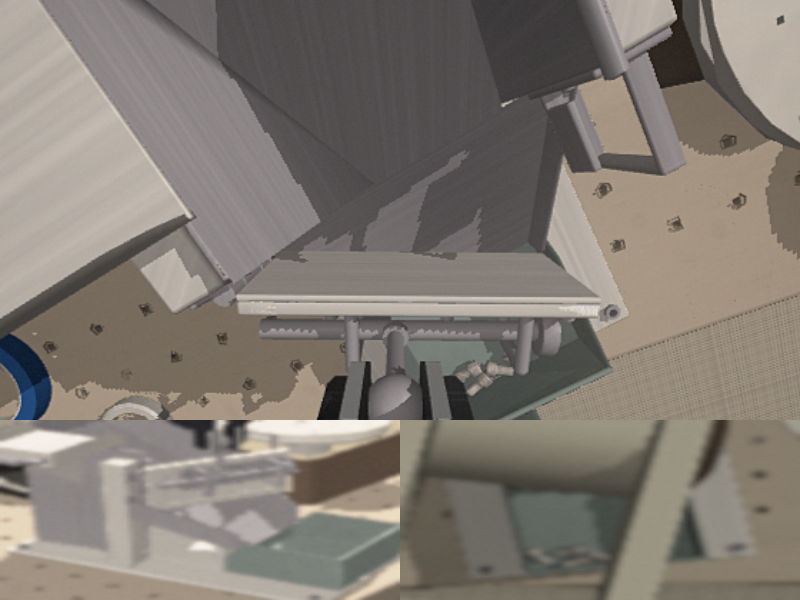

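The hopper is empty and the screws show in the pan (wrist about (485,375), top inset about (560,555)). I'll check the gate angle from its top edge, allow some settling time, and check that nothing is still moving.

Call:
play_rows(targets=[5,0,0,0,0,0,0,5,0,0,0,0,0,0,5,0,0,0,0,0,0,5,0,0,0,0,0,0,5,0,0,0,0,0,0,5,0,0,0,0,0,0,5,0,0,0,0,0,0,5,0,0,0,0,0,0,5,0,0,0,0,0,0,5,0,0,0,0,0,0])

```text
clock: 13.02
position: [0.5067, -0.0306, 0.2192]
eef_rot: [-3.084, 0.598, -0.0]
force: [3.0, -1.7, -1.2]
opening: 0.0167
grasp_force: 49.0
```

```bash
python3 - <<'E'
from h import *
z=np.load("w5.npz"); c0=[z[f"arr_{i}"] for i in range(4)]
P=lambda c,u,v:onz(c,(u+.5)*.7-.5,(v+.5)*.7-.5,.18)
a,b=P(c0,238,305),P(c0,598,311); d=a-b; print("gate",a,b,np.degrees(np.arctan2(d[1],d[0])-np.pi/2-.137))
c=cam("wrist"); df=np.abs(c[0].astype(int)-c0[0].astype(int)).max(2); print("moved px",(df>60).sum(), [x.mean().round() for x in np.where(df>60)] if (df>60).any() else "")
# warm, bright blobs (screws) inside pan + chute, per view
Ff=np.array([.991,.137]);L=np.array([-.137,.991]);O=np.array([.5637,-.055])
for n in("wrist","top","scene"):
    c=cam(n); f=c[0].astype(int); m0=np.zeros(f.shape[:2],np.uint8)
    q=[(-.19,-.058,.015),(-.19,.058,.015),(-.08,.058,.015),(-.08,-.058,.015)]
    px=np.array([proj(c,[*(O+x*Ff+y*L),h]) for x,y,h in q]).round().astype(np.int32)
    cv2.fillPoly(m0,[px],1)
    m=((f[...,0]-f[...,1]>-2)&(f.sum(2)>200)&(m0>0)).astype(np.uint8)
    k,_,st,ce=cv2.connectedComponentsWithStats(m)
    for i in range(1,k):
        if st[i,4]>8:
            w=onz(c,*ce[i],.016)[:2]-O; print(n,st[i,:5],ce[i].round(), "feeder",(w@Ff).round(3),(w@L).round(3))
o=observe(); print(o["clock"],o["force"].round(1))
E
```

```text
gate [0.5475385  0.01846115 0.18      ] [ 0.49284942 -0.11121195  0.18      ] -30.716902111511022
moved px 78 [np.float64(243.0), np.float64(337.0)]
wrist [ 268  158  137  119 7373] [340. 215.] feeder -0.124 -0.009
wrist [298 253  17  34 242] [306. 265.] feeder -0.16 0.053
top [303 234  36  43 664] [324. 256.] feeder -0.139 -0.026
top [296 267   7   7  30] [299. 270.] feeder -0.166 0.052
top [298 276  19   4  21] [307. 277.] feeder -0.191 0.034
13.2167 [ 3.2 -1.8 -1.4]
```

Call:
play_rows(targets=[5,0,0,0,0,0,0,5,0,0,0,0,0,0,5,0,0,0,0,0,0,5,0,0,0,0,0,0,5,0,0,0,0,0,0,5,0,0,0,0,0,0])

```text
clock: 13.72
position: [0.5067, -0.0306, 0.2191]
eef_rot: [-3.084, 0.598, -0.0]
force: [2.7, -1.6, -1.5]
opening: 0.0171
grasp_force: 49.0
```

```bash
python3 - <<'E'
from h import *
t=np.load("top0.npz")["arr_0"]
for n,(r0,r1,c0,c1) in {"wrist":(228,296,300,378),"top":(240,286,285,350)}.items():
    c=cam(n); f=c[0].astype(int)[r0:r1,c0:c1]
    if n=="wrist": f1=f
    print(n)
    for row in f: print("".join('#' if p.sum()<110 else ('.' if p[1]-p[0]>5 else ('o' if p.sum()>330 else '+')) for p in row))
f2=cam("wrist")[0].astype(int)[228:296,300:378]; print("moved",(np.abs(f2-f1).max(2)>40).sum())
E
```

```text
wrist
++++++++++++++++++++++++++++++++++++++++++++++++++++++++++++++++++oooooooo++++
++++++++++++++++++++++++++++++++++++++++++++++++++++++++++++++++++ooooooo+++++
+o++++o++o++o+++++++++++++++++++++++++++++++++++++++++++++++++++++ooooooo+++++
oooooooo+ooooo+oooo++ooo+oo++o+oooo+ooooooo+oo+oo++++ooo+++o++++++ooooooo++o++
oooooooo+ooooo+oooo++ooo++++oo+++oo+++++o+++++++++++ooooo+oooo++++ooooooo+++++
ooooooooooooooooooooooooo+oooo++oooo+++++++++++++++ooooooooooo++++ooooooo+++++
oooooooooooooooooooooooooooooooooooo+++++++++++++++ooooooooooo++++ooooooo+++++
ooooooooooooooooooooooooooooooooooooo++++++++++++++++ooooooooo++++ooooooo+++++
oooooooooooooooooooooooooooooooooooo+++++++++++++++++ooooooooo++++ooooooo+++++
+++++++++++++++++++++++++++++++++++++++++++++++++++++++++++++++++ooooooo++++++
+.+.o.o.+++++++++++++++++++++++++++++++++++++++++++++++++++++++++ooooooo++++++
...o....o......o.......................+.+++.+++.+++++++++++.++++ooooooo++++++
....oo....o..o.....o...o....o..o.......++++.++++.++++++++++++++++ooooooo++++++
...o...........oooo.o.............o.o..++++++++++.+++++++++++++++oo
[... 6625 characters left out ...]
+ooooooooooooooooooooooooooooooo
+++++++++++++......+++++++++++++++ooooooooooooooooooooooooooooooo
+++++++++++++...++++++++++++++++++ooooooooooooooooooooooooooooooo
++++++++++++++++++++++++++++++++++ooooooooooooooooooooooooooooooo
++++++++++++++++++++++++o+oooo++++ooooooooooooooooooooooooooooooo
+++++++++++++++++++++ooooooooo+++oooooooooooooooooooooooooooooooo
++++++++++++++++oooooooooooooo+++oooooooooooooooooooooooooooooooo
++++++++++++o+o+ooo++++++++++++++ooooooooooooo++++o+o++++++++++++
+++++++++++++++++++++++++++++++++ooooooooooooo+++++++++++++++++++
+++++++++++++++++++++++++++++++++ooooooooooooo+++++++++++++++++++
+++++++++++++++++++++++++++++++++ooooooooooooo++++++++++++++++++o
moved 0
```

```bash
python3 - <<'E'
from h import *
c=cam("top"); f=c[0].astype(int)
for r in range(261,282): print(" ".join("%3d"%f[r,x].mean() for x in range(293,321)),"|","".join('.' if f[r,x,1]-f[r,x,0]>3 else 'x' for x in range(293,321)))
z=np.load("w5.npz"); w=[z[f"arr_{i}"] for i in range(4)]
for n,u,v in [("A",331,257),("A2",323,262),("B",340,266),("B2",331,273),("C",343,257),("C2",357,261)]:
    P=onz(w,u,v,.016); print(n,P.round(3),proj(c,P).round(1))
E
```

```text
91  82  87  95  98  98  97  97 100 100  99  97  97  97  96  99  98  97  98  98  96  84  72  70  70  67  65  69 | xx........................xx
 91  81  88  95  98  96  97  98  98  99  98  97  98  96  96  97  98  98  98  99  94  82  73  70  68  67  64  75 | xx........................xx
 96  83  85  94  96  96  96  98  97  98  97  97  97  95  96  97  98  97  98  96  94  82  74  71  70  68  64  78 | xx......................xxxx
 99  86  84  91  97  96  96  98  97  99  96  97  96  97  97  95  94  94  98  98  95  85  73  70  70  67  62  82 | xx.......................xxx
 99  86  84  92  94  95  97  97  97  95  95  95  92  92  92  91  91  94  97  99  98  89  78  72  70  65  65  85 | xx.......................xxx
100  88  81  86  92  97  99  96  95  94  92  87  86  86  85  89  97 103 100 101 100  94  80  71  69  64  66  89 | xx............xxxx.......xxx
102  89  80  82  95 107 110 102  93  90  88  85  84  85  83  94 104 107 102 100 101  97  82  71  67  64  68  97 | xxxxxxx....xxxxxxxx.x...xxxx
103  91  80  84 101 118 119 104  88  83  88  91  94  90  88  90 100  99  95  96 106 103  91  75  68 
[... 1436 characters left out ...]
8 142 | xxxxxxxxxxxxxxxxxxxxxxxxxxxx
 92  91  91  90  86  83  81  84  88  93  94  93  92  95 102 107 109 108 109 112 117 115 101  77  75 104 133 142 | xxxxxxxxxxxxxxxxxxxxxxxxxxxx
 83  86  88  92  93  91  91  95 101 107 108 109 111 110 116 121 121 121 120 121 122 117  99  74  80 113 136 144 | xxxxxxxxxxxxxxxxxxxxxxxxxxxx
 89  89  95 100 107 106 107 109 113 116 119 116 119 119 121 120 121 120 119 120 120 113  93  72  86 119 140 144 | xxxxxxxxxxxxxxxxxxxxxxxxxxxx
A [ 0.397 -0.055  0.016] [308.8 267.9]
A2 [ 0.395 -0.044  0.016] [305.1 268.9]
B [ 0.382 -0.061  0.016] [311. 273.]
B2 [ 0.378 -0.048  0.016] [306.6 274.8]
C [ 0.392 -0.067  0.016] [313.3 269.6]
C2 [ 0.381 -0.081  0.016] [318.  273.3]
```

```bash
python3 - <<'E'
from h import *
z=np.load("w5.npz"); w=z["arr_0"].astype(int); c=cam("wrist"); n=c[0].astype(int)
df=np.abs(n-w).max(2)>40; k,_,st,ce=cv2.connectedComponentsWithStats(df.astype(np.uint8),connectivity=8)
for i in range(1,k):
    if st[i,4]>6: x,y,a,b,_=st[i]; m=df[y:y+b,x:x+a]; print(st[i],"before",w[y:y+b,x:x+a][m].mean(0).round(),"now",n[y:y+b,x:x+a][m].mean(0).round(), onz(c,*ce[i],.016).round(3))
s=cam("scene"); s0=np.load("scene0.npz")["arr_0"].astype(int)
Ff=np.array([.991,.137]);L=np.array([-.137,.991]);O=np.array([.5637,-.055])
for x,y,h in [(-.01,.05,.095),(-.01,-.05,.095),(-.085,.05,.045),(-.085,-.05,.045),(-.085,-.058,.012),(-.185,-.058,.012),(-.185,.058,.012),(-.085,.058,.012)]: print(x,y,proj(s,[*(O+x*Ff+y*L),h]).round())
cv2.imwrite("pics/s_now.png",s[0][...,::-1])
f=s[0].astype(int)
for r in range(218,262): print(r,"".join(" .:-=+*#%@"[min(9,f[r,x].sum()//62)] for x in range(262,340)))
E
```

```text
[192 211   9   1   9] before [119. 114. 108.] now [170. 163. 154.] [0.506 0.065 0.016]
[167 212  14   2  22] before [191. 182. 173.] now [228. 227. 226.] [0.513 0.089 0.016]
[371 224   3   4   7] before [146. 140. 140.] now [93. 89. 89.] [ 0.417 -0.109  0.016]
[388 225   4   4  10] before [159. 152. 153.] now [99. 94. 94.] [ 0.408 -0.128  0.016]
[285 271   5   5  17] before [80. 76. 76.] now [144. 137. 138.] [ 0.397 -0.     0.016]
-0.01 0.05 [271. 229.]
-0.01 -0.05 [287. 217.]
-0.085 0.05 [292. 249.]
-0.085 -0.05 [306. 235.]
-0.085 -0.058 [307. 243.]
-0.185 -0.058 [334. 250.]
-0.185 0.058 [318. 267.]
-0.085 0.058 [291. 259.]
218 ***####*******+*******###########%%%%%####%*=-=---------------=+***######%@@@@
219 ***####**###******#***#######%%%%%%%%%####%*===-------------=+******#######%@@
220 ***################***######%%%%%%%%#######+===------------=+*##*****#######%@
221 ***################***######%%%%########*++==-=----------=+**####***#######*#@
222 ***#################*##%%%%%########*****+=====---------=+*###############**#@
223 ***###################%%########**********+==-=-
[... 2484 characters left out ...]
***************#*++==========+#%%@@@
254 ***#%%%%%%%%%%%%%%%%%%%%#*++++++++*++++*****++**********##++==========+*#%@@@@
255 *##%%%%%%%%%%%%%%%%%%%%%#*++++++*+*++****+*****+*********++==========+*#%@@@@@
256 ##%%%%%%%%%%%%%%%%%%%%%%#*++++++*+++****+*****+***+*****++=========++*#%@@@@@@
257 #%%%%%%%%%%%%%%%%%%%%%%%#*+++*+++++++*********+**********+=========+*#%@@@@@@@
258 %%%%%%%%%%%%%%%%%%%%%%%%#*++++*++++*+****+****+**********++=======+*#%@@@@@@@@
259 %%%%%%%%%%%%%%%%%%%%%%%%#**+*++++++*+***+****************+=======+*##@@@@@@@@@
260 %%%%%%%%%%%%%%%%%%%%%%%%#****+++*++++*++++*********+*****+======++##%@@@@@@@@@
261 @@%%%%%%%%%%%%%%%%%%%%%%%%##*****+++**++++*+*+***********+=====+**#%@@@@@@@@@%
```

```bash
python3 - <<'E'
from h import *
c=cam("wrist"); f=c[0].astype(int).sum(2)
Ff=np.array([.991,.137]);L=np.array([-.137,.991]);O=np.array([.5637,-.055])
for x,y in [(-.085,.058),(-.085,-.058),(-.19,-.058),(-.19,.058)]: print(proj(c,[*(O+x*Ff+y*L),.012]).round())
for r in range(222,296): print(r,"".join("0123456789ABCDEFGHIJ"[min(19,f[r,x]//25)] for x in range(328,432)))
E
```

```text
[270. 213.]
[365. 162.]
[404. 241.]
[314. 285.]
222 EAAAAAAAAAAAAAAAAAAA9ABBBBAA9ABABBA9AABBCBBBBA99999ABBBBBBCCBCBCCCDCCDCCDDECCCBCCCDDEEEEEGIJEFFFEDGGGGGH
223 FEABBBBBBBBABBBBBBBBABCCCCBA9BBBBBA9ABBCCCBBA9888889ABABABBAAAA999ABBBBDHGB66777789BHJJJJJJJEEFFEFJHHIJJ
224 AA8899999999AAAAAAAA9AAABAA98A999998ABCCCCBBB9889889BBBBCBBBBBAABABBCDGHHF8788887899EJJJJJJJJEHJEEGJJJJJ
225 9999A9999999999999999999999999999999ABCCBCCBA9998899BCBCCCBBBBBBABBBBCCCA77888888899BHJJJJJJJJJJGJJJJJJG
226 BABABABBAABAABAAAAAABBAAAAAAAAAAAAA9ABCCDHGAAAAA9889BCCCBBBBBBBAABBBABBA978888778789ADJJJJJJJJJJJJJJJGFH
227 BBBBBBBBBBBBBBBBBBBBBBBBBBBBBBBBBBBAACDEFGGCBEBBA899BDCBCBBBBBBBBBBBBBBBA788888788899BHJJJJJJJJJJJJFFIIH
228 CCCCCCCCCCCCCCCCCCCCCCCCCCCCCCBCBCB9ACDEFGHHHDBBA888ADCBBDIJJIBDGABBBBBBB988888887889AFJJJJJJJJJJGHHHHHH
229 CCCCCCCCCCCCCCCCCCCCCCCCCCCCCCCCCCC9BBDEFGHHGDCCC888ADCCDIIIIJJJIABBBBBBB9888887888889BHJJJJJJJGHHHHHHHH
230 CCCCCCCDDCCCCCCCDCCCCCDCCCCDCCCCCCB9BBDEFGGHGCCCC888ACEHHHIIIJJJIAABBABBBB978888878889BHJJJJIGHHHHHHHIII
231 DDDDDDDDDDDDDDDDDDDDDDDDCDFJDCCDDDB9BCDEFGGHFCCDC988BGGHHHHIIIJJIAB
[... 6313 characters left out ...]
FGGHGHGFGFGGGGGFFFGHFHFGHGHFGGGHFGFFHGGEEGHIHG
290 444888888888888898887877778BCDEFFFFEC888899899AACHEFGGHFGGGHGGGGHGGGGGGFGFGGFGFHHGGEHHHGEGFGHGGFGHHGFGGH
291 4446888888888988887777778BCDEFFFFEC988889999999AACHFHEHGHHFGGGHGHGGFFGGGGGFGGHGGHFHGGGEHGHGEGFHHGGEGHHHF
292 33468888888888887777779BCEEFFFFEC88888989999999AA97FHGGHFHGGGGHFGGFGGGGGHHGGFGHHHGFFFHGGFEHGHGFGFIHGFFHH
293 343488888888887777779BDEEFFFFEC88888888999999999AACGGGFHGGGFGEGGGGFGFGHGGGFGHHHFGGGHEGEGHHHEFGHHGGFFHHGF
294 344488888888777757ABDEFFFFEED78889889989998988999A98GHGGGFGEGGGGFGGGGGGGGHHGGEGHGGDGFHHGHEHHHGEGGHHFFEGH
295 3434698888877768ACDEFGGFED96888889888999899899899ABCFHGGHEHFGGFHGHGFGGHHGGFFGGGFEHGHGEHFHHGGDHHHGEGFHHGG
```

```bash
python3 - <<'E'
from h import *
c=cam("scene"); f=c[0].astype(int); g=cv2.GaussianBlur(c[0].astype(np.float32),(3,3),0)
d=g[...,1]-g[...,0]
for r in range(232,262): print(r,"".join("x" if v<2 else "%X"%min(15,int(v)) for v in d[r,286:338]))
for r in range(241,256): print(r," ".join("%3d"%v for v in g[r,296:326].mean(1)))
E
```

```text
232 xxxxxxxxxxxxxxxxxxxxxxxxx243xxxxxxxxxxxxxxxxxxxxxxxx
233 xxxxxxxxxxxxxxxxxxxxxxxx35666543xxxxxxxxxxxxxxxxxxxx
234 xxxxxxxxxxxxxxxxxxxxxxx456666666543xxxxxxxxxxxxxxxxx
235 xxxxxxxxxxxxxxxxxxxxxx36666667666666543xxxxxxxxxxxxx
236 xxxxxxxxxxxxxxxxxxxxx2555566666556666655543xxxxxxxxx
237 xxxxxxxxxxxxxxxxxxxxx5655666666655666656666665322xxx
238 xxxxxxxxxxxxxxxxxxx256656666666666666666666677776xxx
239 xxxxxxxxxxxxxxxxxx2567666667666666566666665567886xxx
240 xxxxxxxxxxxxxxxxxx4676666667666666666666766667884xxx
241 xxxxxxxxxxxxxxxxx35677666666666667777666666788763xxx
242 xxxxxxxxxxxxxxxx356677666666666777677666666898642xxx
243 xxxxxxxxxxxxxxx3566666666666666666666666667886542xxx
244 xxxxxxxxxxxxxx45666666666666666666666655677765442xxx
245 xxxxxxxxxxxxx456666666655666666666665666676554453xxx
246 xxxxxxxxxxxx3577766666655566655556666667775544554xxx
247 xxxxxxxxxx245678866666655565555556667677765444554xxx
248 xxxxxx3445566789866676665555566666667776554444443xxx
249 xxxxx35666666788766676665555676666677765444444442xxx
250 xxxx356666666666666666666655666666777764334444552xxx
251 xxx3677766566
[... 1769 characters left out ...]
 127 126 125 124 123 122 122 122 123 123 122 121 121 123 129 138 142 135 120 107
251 122 123 123 123 124 125 125 126 127 128 129 128 127 126 125 124 124 123 123 122 122 122 123 129 139 144 136 121 108 102
252 122 123 123 122 123 123 123 124 125 126 127 127 127 127 127 127 126 126 125 124 123 124 130 139 145 138 123 108 101 100
253 122 123 123 123 123 124 124 124 124 124 124 125 126 127 127 127 128 128 128 127 126 131 140 145 139 124 109 102 100 100
254 122 122 123 123 124 124 124 124 124 124 124 125 125 126 126 126 127 128 128 128 130 135 141 138 124 110 102 100 100 100
255 122 122 123 124 124 124 124 124 124 125 125 124 124 124 125 125 126 126 126 127 129 131 131 122 110 102 100 100 100  99
```

Call:
play_rows(targets=[5,-0.0023,0.002,0,0,0,-2.5,5,-0.0022,0.0021,0,0,0,-2.5,5,-0.0021,0.0022,0,0,0,-2.5,5,0,0,0,0,0,0,5,0,0,0,0,0,0,5,0,0,0,0,0,0])

```text
clock: 14.62
position: [0.5001, -0.0243, 0.2192]
eef_rot: [-3.039, 0.796, -0.0]
force: [1.7, 0.3, -1.6]
opening: 0.0171
grasp_force: 49.0
```

```bash
python3 - <<'E'
from h import *
c=cam("top"); g=c[0].astype(np.float32)
for r in range(258,282): print(r," ".join("%3d"%g[r,x].mean() for x in range(293,323)))
c=cam("wrist"); np.savez("w6.npz",*c); f=c[0].astype(int).sum(2)
Ff=np.array([.991,.137]);L=np.array([-.137,.991]);O=np.array([.5637,-.055])
for x,y in [(-.085,.058),(-.085,-.058),(-.19,-.058),(-.19,.058)]: print(proj(c,[*(O+x*Ff+y*L),.012]).round())
for r in range(215,290): print(r,"".join("0123456789ABCDEFGHIJ"[min(19,f[r,x]//25)] for x in range(262,385)))
E
```

```text
258  85  80  90  98 100  99 100 100  99  99  99  99  97  98  99  99  99 100  98  95  91  80  74  71  66  66  89 123 142 146
259  89  82  90  97  98 100 101 100 100 100  98  99  99  97  99  99  99 100  97  99  96  85  73  69  66  67  96 126 144 146
260  89  83  91  96  99  98  98  99  99 100  99  98  97  98  99  98  99 100 100  98  97  84  74  67  65  75 103 130 145 145
261  89  82  89  95  98  96  97  98  99 100  98  96  98  97  97  97  98  98  99 100  95  83  72  66  65  78 110 135 143 145
262  92  82  87  95  98  97  97  98  98 100  97  98  96  97  98  97  98  98  98  99  94  84  72  63  64  82 117 139 145 146
263  96  84  87  93  97  97  96  98  99  98  98  98  97  96  97  96  98  99  98  99  95  82  72  65  64  85 120 140 146 144
264  98  85  85  93  96  98  96  97  99  99  97  97  96  97  95  96  95  95  98  97  95  86  75  65  65  90 125 143 145 144
265  99  86  85  92  96  95  96  96  96  95  95  96  93  91  93  91  90  96  97  99  97  88  75  66  68  94 127 142 145 144
266 100  88  83  86  92  98 100  97  97  94  91  87  85  85  84  90  99 102 102  99  99  93  78  66  72 102 
[... 10823 characters left out ...]
44458A88888888888888888887779CDEFFFFD88889898998999989999989
285 EEFFGGHHHHHIIIIJJJJJJI9ABAAAA99998234335CDDDDDDDDDDDD334444444444349B888888988888888888778BDEFGFFD9889999989999999999998989
286 EEEFGGHHHHHIIIIIIJJJIABBBBAAA999882333359EDDDDDDDDDEC534444444434447C8889888898888888777ACDFGFFEC78899999899988989898999999
287 EEEFGHHHHHHIIIIIJJJIABBBBAAAA99998234434AEDDDDDDDDDDD734444444444435AA88888888888888768BDEFFFED9888999899999999989988999998
288 DEEFFGGHHHIIIIIIJJHABBBBBAAAAA99982343338EDDDDDDDDDDD7344444444444458A889888889888878ADEFFGFD868899989998988899989899988999
289 DEEFFFGGHHHHHIIIIHBBBBBBBAAAA999981333448EDDDDDDDDDDDA344444444444448C88888888888779CDEFFFEC8888988988999888888898989999899
```

Call:
play_rows(targets=[5,-0.002,0.0023,0,0,0,-2.5,5,-0.0019,0.0024,0,0,0,-2.5,5,-0.0018,0.0025,0,0,0,-2.5,5,-0.0017,0.0026,0,0,0,-2.5,5,-0.0016,0.0026,0,0,0,-2.5,5,0,0,0,0,0,0,5,0,0,0,0,0,0])

```text
clock: 15.3
position: [0.4911, -0.012, 0.2192]
eef_rot: [2.934, -1.122, 0.0]
force: [2.0, -0.8, -1.5]
opening: 0.0167
grasp_force: 49.0
```

```bash
python3 - <<'E'
from h import *
c=cam("wrist"); np.savez("w7.npz",*c); f=c[0].astype(int).sum(2)
print(observe()["q"].round(2))
Ff=np.array([.991,.137]);L=np.array([-.137,.991]);O=np.array([.5637,-.055])
for x,y,h in [(-.085,.058,.012),(-.085,-.058,.012),(-.19,-.058,.012),(-.19,.058,.012),(0,.06,.1),(0,-.06,.1),(-.085,.055,.045),(-.085,-.055,.045)]: print(x,y,proj(c,[*(O+x*Ff+y*L),h]).round())
# coarse map of whole upper picture
g=cv2.resize(c[0][60:290,150:470].astype(np.float32).sum(2),(160,115),interpolation=cv2.INTER_AREA)
for i,r in enumerate(g): print(60+2*i,"".join("0123456789ABCDEFGHIJ"[min(19,int(v//30))] for v in r))
E
```

```text
[-0.18 -0.01  1.67 -0.    1.49  2.12]
-0.085 0.058 [286. 192.]
-0.085 -0.058 [362. 107.]
-0.19 -0.058 [432. 174.]
-0.19 0.058 [355. 249.]
0 0.06 [205. 157.]
0 -0.06 [308.  25.]
-0.085 0.055 [289. 199.]
-0.085 -0.055 [369. 111.]
60 88888888888888888888888888888888888888888888888888888888888888888888889B9988888888888888888888888888887777779GHHHHIHIIFFFFFFFFFEBDACFFFFFFFFFFFFFFFFFFFFFFFFFFDD
62 8888888888888888888888788888888888888888888888888888888888888888888889BBB988888888888888888888888888888777778EHHHHHIIIIFFFFFFFFBFCBFFFFFFFFFFFFFFFFFFFFFFFFFFFFC
64 888888888888888888888888888888888888888888888888888888888888878888888ABBA788888888888888888888888888888777778DHHHHHHHIIIFFFFFFFFFEFFFFFFFFFFFFFFFFFFFFFFFFFFFFFE
66 88888888888888888888888888888888888888888888888888888888888888888888BBBB8888888888888888888888888888888777778BIHHHHHHHIIIFFFFFFFFFFFFFFFFFFFFFFFFFEFFFFFFFFFFFFF
68 88888888888888888888888888888888888888888888888888888888888888888889BBBB7888888888888888888888888888888777777AHHHHHHHHIIIIFFFFFFFFFFFFFFFFFFFFFFFEFFFFFFFFFFFFFF
70 8888888888888888888888888888888888888888888888888
[... 17382 characters left out ...]
7777777777777777777777777777777777777789
282 BBBBBBBBBBBBBBBBBBBBBBBBBBBBBBBBBBBBB63333226CCCCCC233BBDDEEFFGGHHHGFD877234CCBCBC5444443BEEDE777777777777777777777777777777777777777777777777777777778777888788
284 BBBBBBBBBBBBBBBBBBBBBBBBBBBBBBBBBBBBB43333328CCCCCA233BBDDEFFFGGGGGGF9887234BBCCCC64444338FEDD977777777777777777777777777777777777777777777777777777888788877888
286 BBBBBBBBBBBBBBBBBBBBBBBBBBBBBBBBBBBBA2333332ACCCCC8223BBCDEFFFFGGGGGB8887233ACBBBC83344435FEEEE67777777777777777777777777777777777777777777777777777777778877878
288 BBBBBBBBBBBBBBBBBBBBBBBBBBBBBBBBBBBB72333323BCCCCC7223ABCDEFFFFFGGGD99887233ABCCCCA3444333AEEEE77777777777777777777777777777777777777777777777777777777877778888
```

```bash
python3 - <<'E'
from h import *
Ff=np.array([.991,.137]);L=np.array([-.137,.991]);O=np.array([.5637,-.055])
for n in("top","scene"):
    c=cam(n); a=np.load(f"{n}0.npz")["arr_0"].astype(np.float32); b=c[0].astype(np.float32)
    hp=lambda i: i-cv2.GaussianBlur(i,(0,0),5)
    d=cv2.GaussianBlur(np.abs(hp(b)-hp(a)).max(2),(3,3),0)
    m=(d>14).astype(np.uint8); k,_,st,ce=cv2.connectedComponentsWithStats(m)
    for i in range(1,k):
        if 6<st[i,4]<150:
            w=onz(c,*ce[i],.01)
            if .33<w[0]<.85 and -.4<w[1]<.4: print(n,st[i],"world",w.round(3),"feeder",((w[:2]-O)@Ff).round(3),((w[:2]-O)@L).round(3))
z=np.load("w7.npz"); w=[z[f"arr_{i}"] for i in range(4)]; print("hinge px",proj(w,[.5518,.0236,.18]),proj(w,[.5518,.0236,.11]))
for nm in("w5","w6"):
    z=np.load(nm+".npz"); w=[z[f"arr_{i}"] for i in range(4)]
    print(nm,"D",proj(w,onz(c if 0 else cam("top"),298,268,.016)),proj(w,onz(cam("top"),301.5,272.5,.016)))
E
```

```text
top [259 166  13   6  51] world [0.691 0.067 0.01 ] feeder 0.143 0.104
top [245 169   8   8  40] world [0.679 0.116 0.01 ] feeder 0.137 0.154
top [255 172   4   4  10] world [0.676 0.094 0.01 ] feeder 0.132 0.132
top [256 176   8   9  46] world [0.657 0.084 0.01 ] feeder 0.112 0.125
top [296 192  20   4  45] world [ 0.615 -0.05   0.01 ] feeder 0.051 -0.002
top [287 227   4   5  18] world [0.512 0.002 0.01 ] feeder -0.044 0.063
top [227 234   5   3  12] world [0.497 0.176 0.01 ] feeder -0.034 0.238
top [206 236  17   9  78] world [0.486 0.218 0.01 ] feeder -0.04 0.282
top [223 238  12   6  35] world [0.481 0.18  0.01 ] feeder -0.049 0.244
top [290 238   5   6  20] world [ 0.477 -0.008  0.01 ] feeder -0.079 0.059
top [302 239   5   3  10] world [ 0.478 -0.044  0.01 ] feeder -0.083 0.023
top [214 246   3   5  11] world [0.46  0.217 0.01 ] feeder -0.065 0.284
top [217 250   4   7  14] world [0.446 0.207 0.01 ] feeder -0.081 0.276
top [154 253   2   5   8] world [0.445 0.394 0.01 ] feeder -0.057 0.461
top [200 253  15  10  51] world [0.431 0.243 0.01 ] feeder -0.091 0.314
top [249 253   6
[... 403 characters left out ...]
0.113 0.25
top [154 263   5  11  27] world [0.406 0.39  0.01 ] feeder -0.095 0.462
top [159 263   5   4  10] world [0.415 0.375 0.01 ] feeder -0.089 0.446
top [197 265   8   3  16] world [0.41  0.259 0.01 ] feeder -0.109 0.332
top [297 267   6   7  26] world [ 0.39  -0.027  0.01 ] feeder -0.168 0.052
top [154 277  10   8  33] world [0.368 0.386 0.01 ] feeder -0.133 0.464
top [184 276  10   4  17] world [0.376 0.293 0.01 ] feeder -0.138 0.371
top [178 282   5   3  10] world [0.36 0.32 0.01] feeder -0.15 0.399
hinge px [154.62286068 210.20146186] [187.73825964 179.97535443]
w5 D [305.45939973 265.81113549] [317.20821215 272.28494833]
w6 D [319.23361803 254.85095609] [331.96147478 260.02340712]
```

The pan's middle is a blind spot in all three views, so I'll swing back to 20° to see it and then return to 30°.

Call:
play_rows(targets=[5,0.0016,-0.0026,0,0,0,2.5,5,0.0017,-0.0026,0,0,0,2.5,5,0.0018,-0.0025,0,0,0,2.5,5,0.0019,-0.0024,0,0,0,2.5,5,0.002,-0.0023,0,0,0,2.5,5,0.0021,-0.0022,0,0,0,2.5,5,0.0022,-0.0021,0,0,0,2.5,5,0.0023,-0.002,0,0,0,2.5,5,0.0024,-0.0019,0,0,0,2.5,5,0.0025,-0.0018,0,0,0,2.5,5,0.0026,-0.0017,0,0,0,2.5,5,0.0026,-0.0016,0,0,0,2.5,5,0,0,0,0,0,0,5,0,0,0,0,0,0])

```text
clock: 16.82
position: [0.5168, -0.0376, 0.2191]
eef_rot: [-3.124, 0.329, 0.0]
force: [3.4, -1.4, -1.6]
opening: 0.0169
grasp_force: 49.0
```

```bash
python3 - <<'E'
from h import *
c=cam("wrist"); np.savez("w8.npz",*c); f=c[0].astype(int).sum(2)
Ff=np.array([.991,.137]);L=np.array([-.137,.991]);O=np.array([.5637,-.055])
for x,y in [(-.085,.058),(-.085,-.058),(-.19,-.058),(-.19,.058),(-.14,0)]: print(x,y,proj(c,[*(O+x*Ff+y*L),.012]).round())
t=cam("top")
for n,u,v in [("A",309,267.5),("B",309,272.5),("C",314,269),("D",299.5,270)]: print(n,proj(c,onz(t,u,v,.016)).round())
for r in range(228,290): print(r,"".join("0123456789ABCDEFGHIJ"[min(19,f[r,x]//25)] for x in range(255,385)))
E
```

```text
-0.085 0.058 [260. 221.]
-0.085 -0.058 [360. 187.]
-0.19 -0.058 [384. 269.]
-0.19 0.058 [290. 297.]
-0.14 0 [324. 247.]
A [312. 272.]
B [314. 283.]
C [325. 273.]
D [290. 281.]
228 IIHHIIIIIIJHCCA89BEGIJIHGFECDFIIIIIIHCCCEIIHHIHBCEIIIHHHHDIIIHHHHHIIIHHIHCCDIHCCCCCCCCCCCCCCCDIIIHCBCCDIHHIH9ABCDFGHHHGBCB888BHHHH
229 IIIIIIIIIIIHCB99EIHHHHHHHHHFCDGIIIHIIIHIIIIIIIIIIIIIIIIIIIIIHHHIHHHIIIIIIIIIIIHCCCCCCCCCDCCCCEIIIIHDJIIHHIIH9ABCDFGHHHGCCC888BHHHG
230 IIJIJJJJICCDC99DHHGHGGHGHGHHFDFJJIIIIIIIIIIIIIIIIIIIIIIIIIIIIIIIIIIIIIIIIIIIIIIHCCDDDDCCCCDCCCDIIIIIIIIIIIIHAABCEFGHHHECCC899BGGGH
231 IIIIJJHCCDDDDAEHHGGGDDEFGGGGHFEJJJJJJIJJJJIJJJJJJJJJJIJJJJJJJJIIJIIIIIIIIIIJIJIJICDDDDDDDDDDDDCEJJIIIIIIIIJIAABDEFGHHHFCDC988BGGHH
232 HHHIHBCCDCDCBCHHGGB89ABCDFGGHGFFIHHHHIIHHIIHIIIIHIIIIIIIHIIHIIIIIIIIIIIIIIIIIIIIHDDDDDDDDDDDDDDCEIIIIIIIIIIH8ABDEFGHIHECDC988AGGGH
233 HHHHGBCCCCCCBCHGB989ABCCDDFHHHFEHHHHHHHHHHHHHHHHHHHHHHHHHHHHHHHHHHHHHHHHHHHHHHHHHHCCDCDCCCCCCCCCDHHHHHHHHHIG8ACDEFGHHHDCDC988BGGGH
234 GGGGFBBCCCCBACCCB899ABCCCDEHHHGEGGGGGGGGGGGGGGGGGGGGGGGGGGGGGGGGGGGGGGGGGGGGGGGGGGBCCCCCCCCCCCCCDHHGHGGHHHGD9B
[... 6745 characters left out ...]
8888888888888888888888888
285 336BBBCDDDEFECDDDDDDCCDCCCCCBBBBBAAAA9998223435BCCCCCCCCCCCB2344434344343469888888889888888888888888888888898998989888888888888888
286 325CBBCCDDEEFGGDDDDDCDCCCCCCCBBBBAAA999982223339DCCCCCCBCBCB5343433434334349888888898888888988888888889888888998989999998999888888
287 225CBBCCDDBBCCCCDDDDCCDCCCCBBBBBBAAAA99982233349CBCCCCCCCCCC6344434433433457888889888888988888888888898988988888899989989998888888
288 325BBBBCBBCCCCCCDCDCCCCCCCCCBBBBBAAA999982233337DCCBCCCCCCCC7233443334443346888888888888888888888888888888889889888888999988888888
289 326BBBBBCCCCCCCCCCCCCCCCCCCCBBBBBAAA999982223337DCCBCCCBBCCC9244344434343435988888888888888888888889988889988889899889888888888888
```

```bash
python3 - <<'E'
from h import *
def ld(n): z=np.load(n+".npz"); return [z[f"arr_{i}"] for i in range(4)]
a,b=ld("w5"),ld("w8")
for p in [(345,257),(357,260),(332,257),(340,266)]: print(p,"->w8",proj(b,onz(a,*p,.016)).round())
Ff=np.array([.991,.137]);L=np.array([-.137,.991]);O=np.array([.5637,-.055])
for p in [(337,269),(346,276)]:
    P=onz(b,*p,.016); print(p,"->w5",proj(a,P).round(),"w6",proj(ld("w6"),P).round(),"feeder",((P[:2]-O)@Ff).round(3),((P[:2]-O)@L).round(3))
E
```

```text
(345, 257) ->w8 [325. 275.]
(357, 260) ->w8 [336. 280.]
(332, 257) ->w8 [313. 273.]
(340, 266) ->w8 [319. 283.]
(337, 269) ->w5 [356. 249.] w6 [368. 232.] feeder -0.17 -0.006
(346, 276) ->w5 [366. 255.] w6 [380. 236.] feeder -0.182 -0.014
```

Call:
play_rows(targets=[5,-0.0026,0.0016,0,0,0,-2.5,5,-0.0026,0.0017,0,0,0,-2.5,5,-0.0025,0.0018,0,0,0,-2.5,5,-0.0024,0.0019,0,0,0,-2.5,5,0,0,0,0,0,0,5,0,0,0,0,0,0,5,0,0,0,0,0,0,5,0,0,0,0,0,0])

```text
clock: 17.58
position: [0.5067, -0.0306, 0.2191]
eef_rot: [-3.084, 0.597, -0.0]
force: [3.3, 0.1, -1.2]
opening: 0.0167
grasp_force: 49.0
```

The fifth screw was in the pan after all, in shadow behind the bolt guide at feeder (-0.175, -0.01). All five are in the pan and the gate is back at 30°, held, so I'll hand in.

```bash
python3 -c "
from rig import close_job; print(close_job())"
```

```text
the job is handed in; nothing more can be done
None
```

I handed the job in at about 17.6 s on the clock: all five screws are in the catch pan, the tray is back down, the bolt is drawn and the arm is holding the gate at about 30°; while checking the screws I briefly swung the gate to about 50° and back to 20°.

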